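# Set the click wheels of the round counter

## Robot

A 6-joint arm with a two-finger parallel gripper is mounted at the origin on the work surface. World frame = base frame: x ahead of the robot, y to its left, z up, the work surface at z = 0. Lengths are in m, angles in rad, forces in N, time in s.
With the tool pointing down it reaches from about 0.35 to 0.975 m from the base axis. Payload 4.9 kg.
Tool frame: the origin (TCP) lies on the centre line of the jaws, within the pads' length; the fingertips stand manip.tcp_to_tips ahead of it and the grasp point (between the pads) lies 11 mm behind it (manip.tcp_to_tips is the distance from the TCP to the fingertips, in m); x points along the fingers, y is the direction in which the jaws open and shut, and the axes are right-handed (so a half turn about x gives the same grasp; the last joint's range is limited). The gripper opens to 85 mm and grips with 20 to 120 N. Pads are 22 mm wide; open, the fingers measure 114 mm over their backs; the gripper's body (76 mm by 85 mm) begins 54 mm behind the grasp point. The pads swing forward as they close: fully open they stand 13 mm farther back than shut.
Start: joints at [-1.333, 0.053, 1.613, -0, 1.476, -0.119], TCP at [0.218, -0.586, 0.239] pointing down, gripper open.
Joint ranges: [-3.01, 3.01], [-1.01, 2.22], [0.06, 2.58], [-1.02, 4.17], [0.09, 2.62], [-3.14, 3.14]. Speed limits (rad/s): [2.57, 2.57, 3.14, 3.14, 3.14, 3.14].

## Interface

Orientations are given as a unit quaternion [w, x, y, z].
In Python, from plant import status, imaging, workorder, manip gives the robot as it stands.
- The arm moves only by the tool carry_out, never from a script. Its argument "moves" is one flat list of numbers, 5 for each row, row after row: the opening, from 0 (shut) to 1 (fully open), then the shift along the tool's x, y, z in cm, then the turn about the tool's x in rad. In form: [claw, tx, ty, tz, twist, claw, tx, ty, tz, twist, ...]. A call has 1 to 12 rows; each row is the pose to reach, as a shift and turn from the pose commanded when the call began, along the tool's axes at that moment; what a row does not reach only later rows make up. A row lasts 1/12 s, in which the tool goes at most 41.7 mm and 7.16 degrees, less where a joint would pass 70% of its speed; a pose out of reach is approached as far as the arm can. A call with a gripper value outside its range is refused whole. The fingers move at their own pace and stop on an object; the grip force is fixed at half the most. Time passes only in rows, so rows that repeat a pose let the fingers close. It gives the time, the measured TCP pose, the force and the opening at its end, in the units of the state.
- status.state(): the state, without advancing time (a new reading comes with each control period).
- imaging.grab_frame(name): name is "scene" or "side" or "wrist"; returns the picture (384x512x3 uint8, red, green, blue); there is no depth.
- imaging.camera_info(name): a dict with "K" (3x3 intrinsics, pixels), "R" (3x3) and "t" (3): a world point X has camera coordinates R X + t. Camera axes: x right, y down, z forward; pixel columns grow to the right and rows downward; lengths in m; the calibration is good to about 2 mm. A picture is of the moment at which its call begins: read the wrist's pose just before it. camera_info takes no time and is no camera call; for the wrist camera it gives the pose at the moment of the call.
- workorder.job_done(): hands the job in, once; it reports no verdict.
The state is a dict: "time": time; "joint_pos": joint angles; "joint_vel": joint speeds; "joint_efforts": joint torques, N m; "tool_pos": TCP position; "tool_rot": TCP orientation; "contact_force": force on the tool from outside, world axes, zero at the start; "ft_torque": the same for the moment, N m; "gripper_width": opening from 0.0 (shut) to 1.0 (fully open).
Only numpy, scipy, OpenCV 4.12 (cv2) and the standard library are available. Lean on these libraries where they do the work, as an engineer would, in place of code of your own. Each camera call takes 0.05 s, during which the arm holds its last target.

## Task

Set the maple round counter for the next play session: with a fingertip, flick the left thumbwheel round by its lobes, click by click, until its three-dot place rests in its click under the steel pointer, and likewise the right thumbwheel until its five-dot place rests under its own pointer. Push the wheels gently and never pinch them, and leave the egg, clicker, tile, tube, bubble board and ring standing where they are.

Things in the scene. Friction and masses are not known exactly. Their poses are not given: they have to be found in the camera images.
- counter: maple round counter: low board, 120 mm (x) by 330 mm (y), top 26 mm above the table, fixed. Origin under its centre at table height. Its front (-x) faces the robot; there the wheels overhang it by 30 mm. Axles stand at x = -30 mm, y = +80 and -80 mm. Both wheels turn either way without end, with six click stops 60 degrees apart; at each stop one notch is under the pointer and one dead front.
- left_wheel: left (+y) flat birch thumbwheel on an upright axle: core 88 mm across, six lobes 16 mm wide, round ends centred 52 mm from the axle (120 mm over tips), 36 mm between lobes. Origin on the axle, 26 mm above the table; the wheel spans 28 to 46 mm above the table. z up; +x points to its three-dot notch (gap between lobes); lobes at 30, 90, 150.. degrees.
- right_wheel: right (-y) thumbwheel, built just like the left one; its own +x axis points to its five-dot notch. Origin on the axle, 26 mm above the table, z up. On either wheel about 3 N at a lobe turns it; past half-way (30 degrees) it snaps on to the next stop, let go before that it springs back. Now and then one starts resting just half-way between two stops.
- left_three (a point): point on the left wheel's upper face, 40 mm from the axle and 46 mm above the table, at its three-dot notch. Inboard of each notch the face has one to six 5 mm dark dots, laid out as on dice, between fine radial grooves that run out to the lobes; the count grows by one every 60 degrees counter-clockwise from above.
- right_five (a point): the same point at the five-dot notch of the right wheel, which is marked alike
- left_pointer (a point): tip of the left wheel's steel pointer, a flat 3 mm strip fixed on a post at the board's rear and reaching forward over the wheel's rim; the tip is 40 mm behind (+x of the board) the axle and 51 mm above the table, the strip's top at 53 mm
- right_pointer (a point): tip of the right wheel's pointer, alike
- rattle_egg: loose birch rattle egg standing on its flat foot beside the board's left end, 45 mm across, 60 mm high; origin under its foot
- clicker: loose steel clicker, a round puck 38 mm across and 24 mm high, standing in front of the board between the wheels; origin under it
- textured_tile: loose white ceramic tile with bumps, 100 by 100 by 13 mm, beside the board's right end; origin under its centre
- rolling_tube: loose clear acrylic tube, 200 mm long and 60 mm across its end caps, in a maple cradle behind the board, 66 mm high in all; origin under the cradle's centre
- bubble_board: loose round blue bubble pop board, 160 mm across, 17 mm high over its domes, far left; origin under its centre
- birch_ring: loose birch ring, 70 mm across, 14 mm high, at the right; origin under its centre

How it is judged:
By the outcome, as a careful person would: the job done as asked, in the order asked, and still so for the second after the job is handed in, with the robot touching nothing.
It also fails if it takes over 72 s, if anything falls off the work surface, if the arm or the gripper's body presses on something with over 40 N, if the wrist force passes 120 N, or if a joint passes its speed limit or range.

## Working session

There is one attempt and no reset: what is moved stays moved. The work goes in short steps, Python scripts to look and compute and a tool call to move; the robot and the scene stay as the last step left them, time stands still between calls to the robot, and variables do not carry over. Pictures are saved under pics/ and viewed, and the job is handed in when it is done.

Besides the shell and the picture viewer there is one more tool, called after "Emit:" by a JSON object that holds its "name" and its "arguments", one argument or row to a line. carry_out: Moves the arm, as the interface text tells. Its arguments: {"type":"object","properties":{"moves":{"type":"array","items":{"type":"number"}}},"required":["moves"]}

```bash
mkdir -p pics; ls; python3 - <<'E'
from plant import status, imaging, workorder, manip
import cv2,numpy as np
print(manip.tcp_to_tips, dir(manip))
for n in ["scene","side","wrist"]:
    c=imaging.camera_info(n); np.set_printoptions(precision=4,suppress=True); print(n,c)
    im=imaging.grab_frame(n); cv2.imwrite(f'pics/{n}0.png',im[:,:,::-1])
print(status.state())
E
```

```text
pics
0.008 ['IKError', '__class__', '__delattr__', '__dict__', '__dir__', '__doc__', '__eq__', '__format__', '__ge__', '__getattribute__', '__getstate__', '__gt__', '__hash__', '__init__', '__init_subclass__', '__le__', '__lt__', '__module__', '__ne__', '__new__', '__reduce__', '__reduce_ex__', '__repr__', '__setattr__', '__sizeof__', '__str__', '__subclasshook__', '__weakref__', 'tcp_to_tips']
scene {'K': array([[355.6925,   0.    , 256.4827],
       [  0.    , 355.6925, 187.2095],
       [  0.    ,   0.    ,   1.    ]]), 'R': array([[ 0.4021,  0.9156, -0.0038],
       [ 0.7599, -0.336 , -0.5565],
       [-0.5108,  0.2209, -0.8308]]), 't': array([-0.2985, -0.3288,  1.4389])}
side {'K': array([[364.9764,   0.    , 254.1276],
       [  0.    , 364.9764, 200.9787],
       [  0.    ,   0.    ,   1.    ]]), 'R': array([[-0.972 , -0.2337, -0.0243],
       [-0.1079,  0.536 , -0.8373],
       [ 0.2087, -0.8112, -0.5462]]), 't': array([0.5409, 0.0434, 1.1339])}
wrist {'K': array([[312.5592,   0.    , 260.1213],
       [  0.    , 312.5592, 188.0617],
       [  0.    ,   0.    ,   1.    ]]), 'R': array([[ 0.3503, -0.9366, -0.0015],
       [-0.8976, -0.3362,  0.285 ],
       [-0.2674, -0.0985, -0.9585]]), 't': array([-0.6235, -0.0383,  0.379 ])}
{'time': 0.15, 'joint_pos': array([-1.333 ,  0.0532,  1.614 , -0.    ,  1.476 , -0.119 ]), 'joint_vel': array([-0.0004,  0.0004, -0.0038,  0.0006,  0.0001,  0.0002]), 'joint_efforts': array([  0.0003, -39.4243, -37.0722,  -0.0001,   0.0047,  -0.    ]), 'tool_pos': array([ 0.2182, -0.5852,  0.2383]), 'tool_rot': array([-0.1249, -0.6958, -0.1261,  0.6959]), 'contact_force': array([0.1753, 0.1138, 0.4763]), 'ft_torque': array([-0.0441, -0.0177,  0.0383]), 'gripper_width': 0.9994938076677091}
```

View pics/scene0.png

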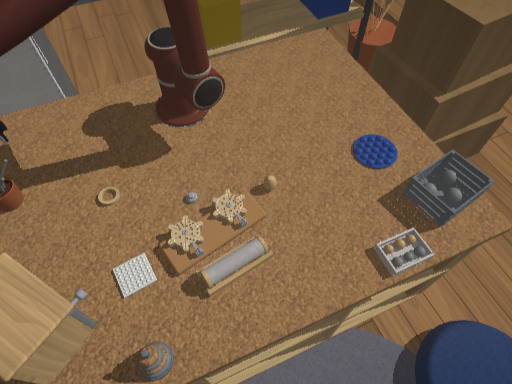

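View pics/side0.png

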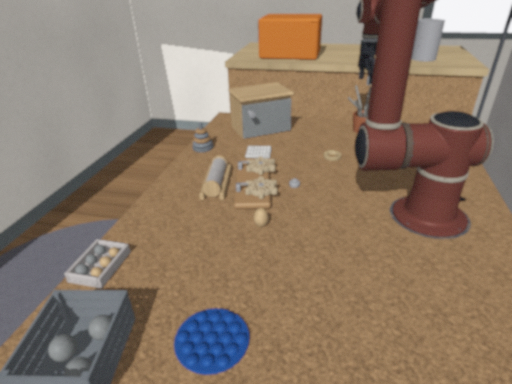

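View pics/wrist0.png

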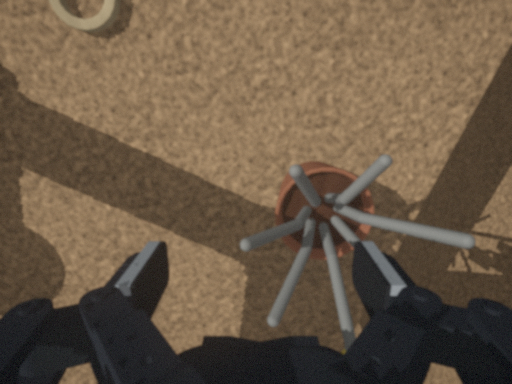

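```bash
python3 - <<'E'
import cv2
im=cv2.imread('pics/scene0.png')
cv2.imwrite('pics/scene0c.png',cv2.resize(im[165:305,90:290],None,fx=4,fy=4,interpolation=cv2.INTER_CUBIC))
E
```

```text
(no output)
```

View pics/scene0c.png

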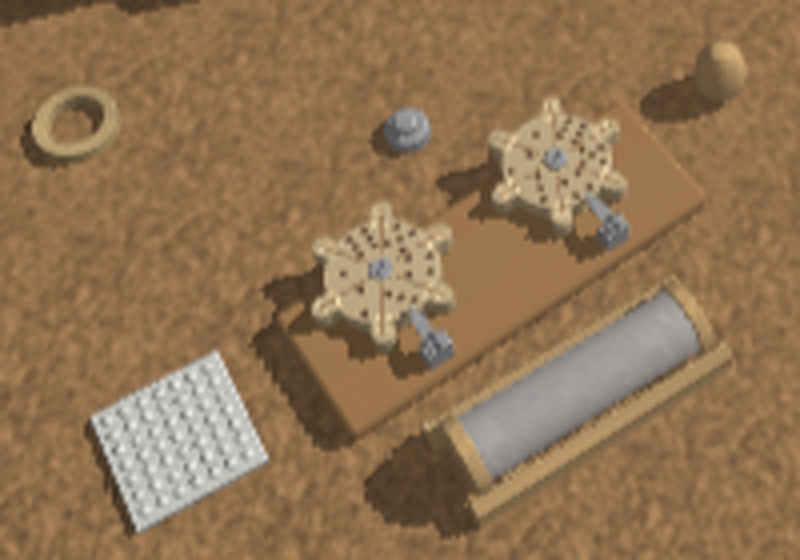

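```bash
cat > h.py <<'E'
from plant import status, imaging, workorder, manip
import cv2,numpy as np
np.set_printoptions(precision=4,suppress=True)
def ray(ci,px,z):
    K,R,t=ci['K'],ci['R'],ci['t']
    d=R.T@np.linalg.inv(K)@np.array([px[0],px[1],1.]); o=-R.T@t
    return o+d*(z-o[2])/d[2]
def proj(ci,X):
    p=ci['K']@(ci['R']@np.array(X)+ci['t']); return p[:2]/p[2]
def grab(n,f,box=None,s=1):
    ci=imaging.camera_info(n); im=imaging.grab_frame(n)[:,:,::-1].copy()
    cv2.imwrite(f'pics/{f}.png',im)
    if box:
        x0,y0,x1,y1=box; cv2.imwrite(f'pics/{f}c.png',cv2.resize(im[y0:y1,x0:x1],None,fx=s,fy=s,interpolation=cv2.INTER_CUBIC))
    return ci
E
python3 - <<'E'
from h import *
ci=imaging.camera_info('scene')
for n,c,z in [('RR',(353,438),.026),('RL',(703,193),.026),('FL',(628,105),.026),('FR',(285,325),.026),('axR',(380,268),.05),('axL',(554,158),.05),('egg',(720,72),.03),('clk',(406,130),.02),('tile',(180,440),.01),('ring',(75,124),.01)]:
    print(n,ray(ci,(90+c[0]/4,165+c[1]/4),z))
from scipy.spatial.transform import Rotation as Ro
q=status.state()['tool_rot']; print(Ro.from_quat(q[[1,2,3,0]]).as_matrix())
c=imaging.camera_info('wrist'); print('cam',-c['R'].T@c['t'])
E
```

```text
RR [ 0.684  -0.2192  0.026 ]
RL [0.6021 0.0939 0.026 ]
FL [0.5011 0.0718 0.026 ]
FR [ 0.5788 -0.2405  0.026 ]
axR [ 0.5752 -0.1608  0.05  ]
axL [ 0.5382 -0.0064  0.05  ]
egg [0.5042 0.1542 0.03  ]
clk [ 0.4461 -0.1035  0.02  ]
tile [ 0.6278 -0.336   0.01  ]
ring [ 0.322  -0.3542  0.01  ]
[[-0.0004  0.3493 -0.937 ]
 [ 0.0016 -0.937  -0.3493]
 [-1.     -0.0016 -0.0002]]
cam [ 0.2854 -0.5596  0.3734]
```

Emit:
{"name": "carry_out", "arguments": {
  "moves": [1,-8,0,0,0,1,-8,0,0,0,0,-8,-30.2,-48.7,-1.45,0,-8,-30.2,-48.7,-1.45,0,-8,-30.2,-48.7,-1.45,0,-8,-30.2,-48.7,-1.45,0,-8,-30.2,-48.7,-1.45,0,-6,-30.2,-48.7,-1.45,0,-6,-30.2,-48.7,-1.45,0,-6,-30.2,-48.7,-1.45,0,-6,-30.2,-48.7,-1.45,0,-6,-30.2,-48.7,-1.45]
}}

```text
time: 1.15
tool_pos: [0.4739, -0.2545, 0.3076]
tool_rot: [0.51, 0.489, 0.51, -0.489]
contact_force: [1.3, -0.9, -0.4]
gripper_width: 0.003
```

```bash
cat >> h.py <<'E'
from scipy.spatial.transform import Rotation as Ro
def pose():
    s=status.state(); q=s['tool_rot']; return s['tool_pos'],Ro.from_quat(q[[1,2,3,0]]).as_matrix(),s
def delta(target,zyaw=None):
    p,R,s=pose(); d=R.T@(np.array(target)-p)*100
    tw=None
    if zyaw is not None:
        cur=np.arctan2(R[1,2],R[0,2]); tw=-((zyaw-cur+np.pi)%(2*np.pi)-np.pi)
    return d,tw
E
python3 - <<'E'
from h import *
p,R,s=pose(); print(R,s['joint_pos'])
print(delta((.569,-.133,.30),np.radians(283.5)))
E
```

```text
[[-0.      0.9991  0.042 ]
 [-0.      0.042  -0.9991]
 [-1.     -0.      0.    ]] [-0.6311 -0.1879  1.7294 -0.      1.6001 -0.6732]
(array([  0.7598,  10.0095, -11.7376]), np.float64(-0.19356042814207441))
```

Emit:
{"name": "carry_out", "arguments": {
  "moves": [0,0.7,10,-11.7,-0.19,0,0.7,10,-11.7,-0.19,0,0.7,10,-11.7,-0.19,0,0.7,10,-11.7,-0.19,0,0.7,10,-11.7,-0.19,0,0.7,10,-11.7,-0.19]
}}

```text
time: 1.65
tool_pos: [0.5693, -0.1346, 0.3001]
tool_rot: [0.553, 0.439, 0.554, -0.44]
contact_force: [-0.5, 0.7, -0.3]
gripper_width: -0.001
```

```bash
python3 - <<'E'
from h import *
p,R,s=pose(); print(p,R,s['joint_vel'],s['time'])
grab('wrist','w1'); im=cv2.imread('pics/w1.png'); cv2.imwrite('pics/w1b.png',cv2.resize(im,(768,576),interpolation=cv2.INTER_CUBIC))
E
```

```text
[ 0.5693 -0.1346  0.3001] [[-0.0015  0.9739  0.2269]
 [ 0.0001  0.2269 -0.9739]
 [-1.     -0.0015 -0.0005]] [-0.0442 -0.0183  0.0096 -0.0092  0.0025 -0.0051] 1.65
```

View pics/w1b.png

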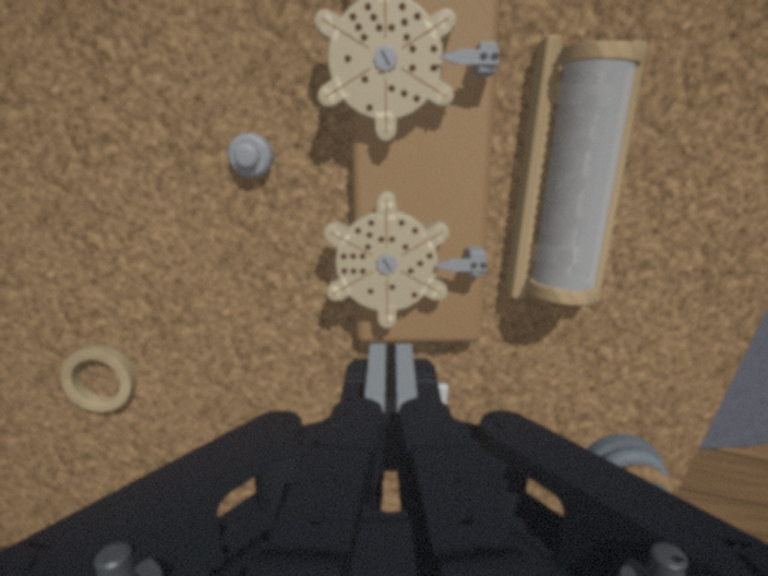

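```bash
python3 - <<'E'
import cv2,numpy as np
im=cv2.imread('pics/w1.png')
a=im[0:100,205:340]; b=im[120:225,205:340]
cv2.imwrite('pics/w1L.png',cv2.resize(a,None,fx=5.5,fy=5.5,interpolation=cv2.INTER_CUBIC))
cv2.imwrite('pics/w1R.png',cv2.resize(b,None,fx=5.5,fy=5.5,interpolation=cv2.INTER_CUBIC))
E
```

```text
(no output)
```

View pics/w1L.png

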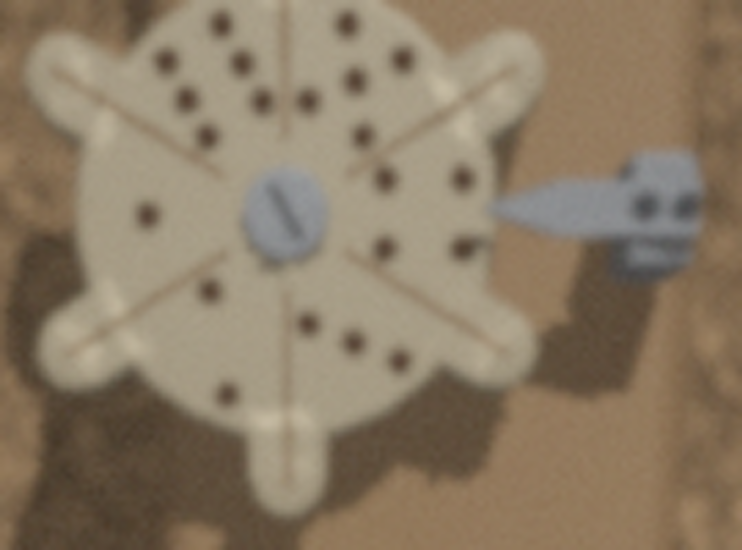

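View pics/w1R.png

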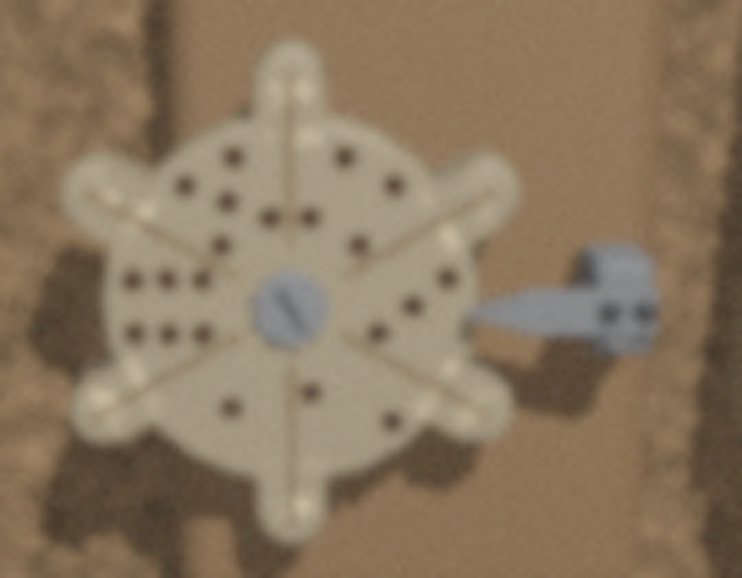

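```bash
python3 - <<'E'
from h import *
p,R,s=pose(); print(p,s['joint_vel'],s['time'])
ci=grab('wrist','w2')
a=cv2.imread('pics/w1.png').astype(float);b=cv2.imread('pics/w2.png').astype(float)
print(cv2.phaseCorrelate(a[:230].mean(2),b[:230].mean(2)))
for n,px in [('aL',(257,38.9)),('aR',(257.7,176)),('pL',(294.5,38)),('pR',(290.5,176.9))]: print(n,ray(ci,px,.05))
E
```

```text
[ 0.5688 -0.1356  0.3003] [-0.0339 -0.013   0.0037  0.0005 -0.      0.0002] 1.7
((0.5009469434006633, -0.9811670025938639), 1.0430509401629333)
aL [ 0.5342 -0.0064  0.05  ]
aR [ 0.5707 -0.1615  0.05  ]
pL [0.5752 0.004  0.05  ]
pR [ 0.6116 -0.1532  0.05  ]
```

```bash
python3 - <<'E'
from h import *
p,R,s=pose(); ci=imaging.camera_info('wrist')
im=cv2.imread('pics/w2.png')
x0,y0=220,215
c=cv2.resize(im[y0:y0+85,x0:x0+90],None,fx=7,fy=7,interpolation=cv2.INTER_CUBIC)
for h in (-.0145,-.008,0,.008,.0145):
  for zz in (-.011,.011):
    for xx in (.008,-.015):
      u=proj(ci,p+R@np.array([xx,h,zz])); print(h,zz,xx,u)
      q=tuple(int(v) for v in (u-[x0,y0])*7); cv2.circle(c,q,3,(0,0,255) if xx>0 else (0,255,0),-1)
cv2.imwrite('pics/tip.png',c)
E
```

```text
-0.0145 -0.011 0.008 [232.1755 225.8476]
-0.0145 -0.011 -0.015 [227.5499 247.5792]
-0.0145 0.011 0.008 [233.2167 265.2675]
-0.0145 0.011 -0.015 [228.965  292.2636]
-0.008 -0.011 0.008 [245.2949 225.8603]
-0.008 -0.011 -0.015 [242.8465 247.5934]
-0.008 0.011 0.008 [245.8245 265.2788]
-0.008 0.011 -0.015 [243.5706 292.276 ]
0 -0.011 0.008 [261.4411 225.8758]
0 -0.011 -0.015 [261.6721 247.6108]
0 0.011 0.008 [261.341  265.2927]
0 0.011 -0.015 [261.5457 292.2913]
0.008 -0.011 0.008 [277.5863 225.8914]
0.008 -0.011 -0.015 [280.4964 247.6283]
0.008 0.011 0.008 [276.8567 265.3066]
0.008 0.011 -0.015 [279.5197 292.3065]
0.0145 -0.011 0.008 [290.7037 225.904 ]
0.0145 -0.011 -0.015 [295.7903 247.6425]
0.0145 0.011 0.008 [289.4625 265.3179]
0.0145 0.011 -0.015 [294.1227 292.3189]
```

View pics/tip.png

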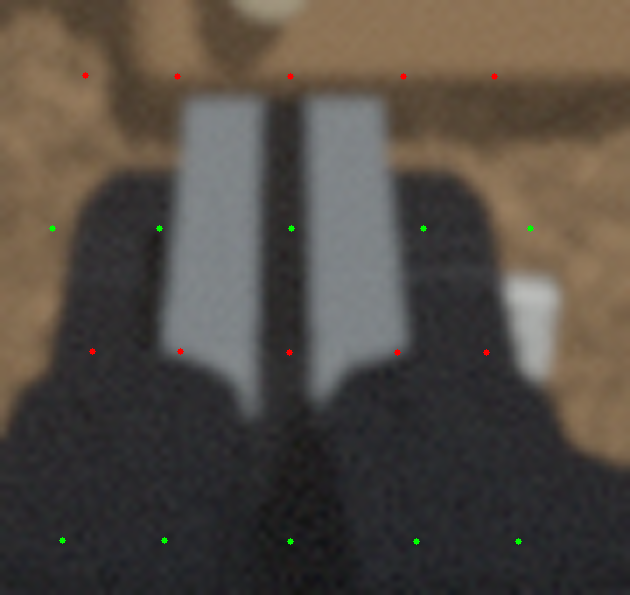

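```bash
cat >> h.py <<'E'
yaw=np.radians(13.3); EX=np.array([np.cos(yaw),np.sin(yaw),0]); EY=np.array([-np.sin(yaw),np.cos(yaw),0])
AX={'L':np.array([.536,-.006,0]),'R':np.array([.573,-.1605,0])}
def tgt(w,th,r,z):  # th polar deg in board frame; tool y points inward
    a=np.radians(th); P=AX[w]+r*(np.cos(a)*EX+np.sin(a)*EY); P[2]=z
    return P, yaw+a+np.pi+np.pi/2*3
def plan(w,lst):
    p,R,s=pose()
    print('t',s['time'],'p',p)
    for th,r,z in lst:
        P,zy=tgt(w,th,r,z); d,tw=delta(P,zy); print(th,r,z,P,'->',d.round(2),round(tw,3))
E
python3 - <<'E'
from h import *
plan('L',[(120,.057,.1),(120,.057,.044),(180,.057,.044)])
E
```

```text
t 1.75 p [ 0.5685 -0.1363  0.3006]
120 0.057 0.1 [0.4969 0.0355 0.1   ] -> [ 20.06  -3.12 -18.35] 1.041
120 0.057 0.044 [0.4969 0.0355 0.044 ] -> [ 25.66  -3.11 -18.35] 1.041
180 0.057 0.044 [ 0.4805 -0.0191  0.044 ] -> [ 25.66  -5.93 -13.39] -0.006
```

Emit:
{"name": "carry_out", "arguments": {
  "moves": [0,4,-3.1,-18.3,1.04,0,8,-3.1,-18.3,1.04,0,12,-3.1,-18.3,1.04,0,16,-3.1,-18.3,1.04,0,20,-3.1,-18.3,1.04,0,20,-3.1,-18.3,1.04,0,20,-3.1,-18.3,1.04,0,20,-3.1,-18.3,1.04,0,20,-3.1,-18.3,1.04,0,20,-3.1,-18.3,1.04,0,20,-3.1,-18.3,1.04,0,20,-3.1,-18.3,1.04]
}}

```text
time: 2.75
tool_pos: [0.4982, 0.0345, 0.1018]
tool_rot: [0.261, 0.658, 0.261, -0.657]
contact_force: [-0.5, 0.4, 0.5]
gripper_width: 0.004
```

```bash
python3 - <<'E'
from h import *
plan('L',[(120,.057,.044)])
print(pose()[2]['joint_vel'])
grab('wrist','w3')
E
```

```text
t 2.75 p [0.4982 0.0345 0.1018]
120 0.057 0.044 [0.4969 0.0355 0.044 ] -> [ 5.78 -0.17  0.04] 0.0
[ 0.0069  0.0027 -0.0063  0.0002 -0.0004  0.0064]
```

View pics/w3.png

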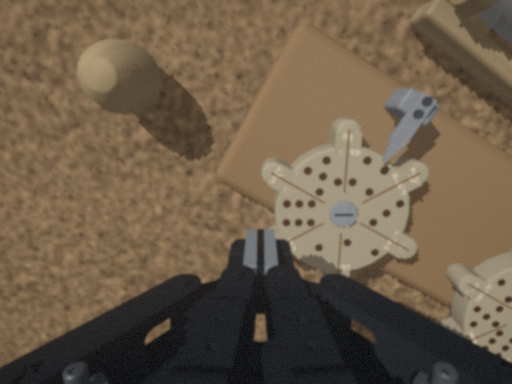

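```bash
python3 - <<'E'
from h import *
ci=imaging.camera_info('wrist'); p,R,s=pose()
print(ray(ci,(344,214),.05))
im=cv2.imread('pics/w3.png'); im=cv2.resize(im[80:330,180:480],None,fx=2.6,fy=2.6,interpolation=cv2.INTER_CUBIC)
P,zy=tgt('L',120,.057,.046)
for a in(-.0075,.0075):
  for b in (-.011,.011):
    u=proj(ci,P+R@np.array([0,a,b])); cv2.circle(im,tuple(int(v) for v in (u-[180,80])*2.6),3,(0,0,255),-1)
for th in range(0,360,5):
    u=proj(ci,tgt('L',th,.044,.046)[0]); cv2.circle(im,tuple(int(v) for v in (u-[180,80])*2.6),1,(0,255,0),-1)
for th in range(30,360,60):
    u=proj(ci,tgt('L',th,.060,.046)[0]); cv2.circle(im,tuple(int(v) for v in (u-[180,80])*2.6),3,(255,0,0),-1)
cv2.imwrite('pics/w3o.png',im)
E
```

```text
[ 0.5342 -0.0043  0.05  ]
```

View pics/w3o.png

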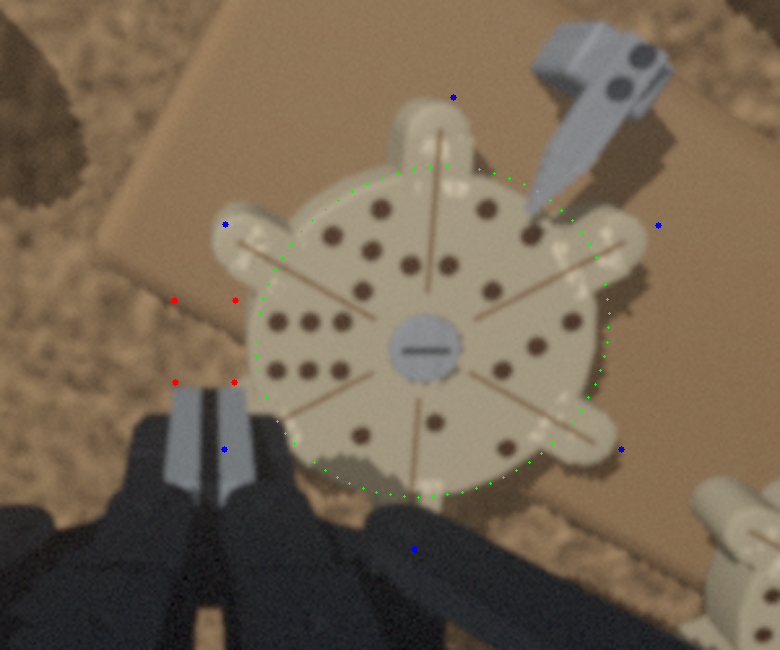

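```bash
sed -i "s/\[.536,-.006,0\]/[.5343,-.0046,0]/; s/\[.573,-.1605,0\]/[.571,-.1600,0]/" h.py; python3 - <<'E'
from h import *
plan('L',[(120,.057,.044)]+[(t,.057,.044) for t in range(125,186,5)])
E
```

```text
t 2.8 p [0.4983 0.0347 0.1018]
120 0.057 0.044 [0.4952 0.0369 0.044 ] -> [ 5.78 -0.38  0.08] 0.001
125 0.057 0.044 [0.4917 0.0333 0.044 ] -> [ 5.78 -0.36  0.58] -0.087
130 0.057 0.044 [0.4886 0.0295 0.044 ] -> [ 5.78 -0.29  1.07] -0.174
135 0.057 0.044 [0.4858 0.0254 0.044 ] -> [ 5.78 -0.19  1.56] -0.261
140 0.057 0.044 [0.4834 0.021  0.044 ] -> [ 5.78 -0.04  2.03] -0.349
145 0.057 0.044 [0.4813 0.0165 0.044 ] -> [5.78 0.15 2.49] -0.436
150 0.057 0.044 [0.4797 0.0118 0.044 ] -> [5.78 0.38 2.93] -0.523
155 0.057 0.044 [0.4785 0.007  0.044 ] -> [5.78 0.65 3.35] -0.61
160 0.057 0.044 [0.4777 0.0021 0.044 ] -> [5.78 0.95 3.75] -0.698
165 0.057 0.044 [ 0.4773 -0.0029  0.044 ] -> [5.78 1.29 4.11] -0.785
170 0.057 0.044 [ 0.4774 -0.0079  0.044 ] -> [5.78 1.66 4.45] -0.872
175 0.057 0.044 [ 0.4779 -0.0128  0.044 ] -> [5.78 2.05 4.75] -0.959
180 0.057 0.044 [ 0.4788 -0.0177  0.044 ] -> [5.78 2.47 5.02] -1.047
185 0.057 0.044 [ 0.4802 -0.0225  0.044 ] -> [5.78 2.91 5.25] -1.134
```

Emit:
{"name": "carry_out", "arguments": {
  "moves": [0,2,-0.4,0.1,0,0,4,-0.4,0.1,0,0,5,-0.4,0.1,0,0,5.8,-0.4,0.1,0,0,5.8,-0.4,0.1,0,0,5.8,-0.4,0.1,0,0,5.8,-0.4,0.1,0]
}}

```text
time: 3.38
tool_pos: [0.4952, 0.0376, 0.044]
tool_rot: [0.262, 0.658, 0.261, -0.657]
contact_force: [0.9, -0.1, 0.2]
gripper_width: 0.001
```

```bash
python3 - <<'E'
from h import *
plan('L',[(120,.057,.044)]+[(t,.057,.044) for t in range(125,186,5)])
grab('wrist','w4')
E
```

```text
t 3.3833 p [0.4952 0.0376 0.044 ]
120 0.057 0.044 [0.4952 0.0369 0.044 ] -> [-0.    0.05  0.05] 0.001
125 0.057 0.044 [0.4917 0.0333 0.044 ] -> [-0.    0.07  0.55] -0.086
130 0.057 0.044 [0.4886 0.0295 0.044 ] -> [-0.    0.14  1.04] -0.173
135 0.057 0.044 [0.4858 0.0254 0.044 ] -> [-0.    0.24  1.52] -0.261
140 0.057 0.044 [0.4834 0.021  0.044 ] -> [-0.    0.39  2.  ] -0.348
145 0.057 0.044 [0.4813 0.0165 0.044 ] -> [-0.    0.58  2.46] -0.435
150 0.057 0.044 [0.4797 0.0118 0.044 ] -> [-0.    0.81  2.9 ] -0.523
155 0.057 0.044 [0.4785 0.007  0.044 ] -> [-0.    1.08  3.32] -0.61
160 0.057 0.044 [0.4777 0.0021 0.044 ] -> [-0.    1.38  3.71] -0.697
165 0.057 0.044 [ 0.4773 -0.0029  0.044 ] -> [-0.    1.72  4.08] -0.784
170 0.057 0.044 [ 0.4774 -0.0079  0.044 ] -> [-0.    2.08  4.42] -0.872
175 0.057 0.044 [ 0.4779 -0.0128  0.044 ] -> [-0.    2.48  4.72] -0.959
180 0.057 0.044 [ 0.4788 -0.0177  0.044 ] -> [-0.    2.9   4.99] -1.046
185 0.057 0.044 [ 0.4802 -0.0225  0.044 ] -> [-0.    3.34  5.22] -1.133
```

View pics/w4.png

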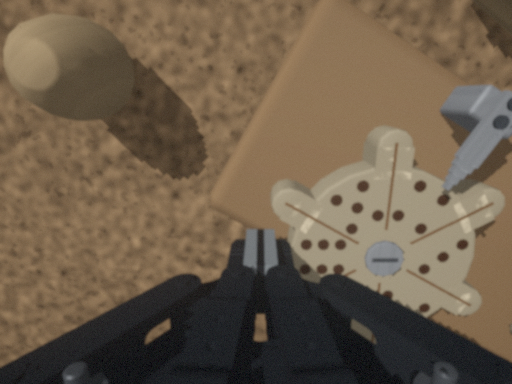

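Emit:
{"name": "carry_out", "arguments": {
  "moves": [0,0,0.05,0.3,-0.04,0,0,0.07,0.55,-0.087,0,0,0.1,0.8,-0.13,0,0,0.14,1.04,-0.174,0,0,0.19,1.28,-0.217,0,0,0.24,1.52,-0.261,0,0,0.31,1.76,-0.305,0,0,0.39,2.0,-0.348,0,0,0.48,2.23,-0.39,0,0,0.58,2.46,-0.435,0,0,0.69,2.68,-0.479,0,0,0.81,2.9,-0.523]
}}

```text
time: 4.43
tool_pos: [0.4795, 0.0122, 0.044]
tool_rot: [0.423, 0.567, 0.423, -0.566]
contact_force: [0.6, 1.4, -0.3]
gripper_width: -0.005
```

```bash
python3 - <<'E'
from h import *
plan('L',[(t,.057,.044) for t in range(150,183,3)])
grab('wrist','w5')
E
```

```text
t 4.4333 p [0.4795 0.0122 0.044 ]
150 0.057 0.044 [0.4797 0.0118 0.044 ] -> [0.   0.03 0.03] 0.003
153 0.057 0.044 [0.4789 0.0089 0.044 ] -> [0.   0.04 0.33] -0.05
156 0.057 0.044 [0.4783 0.006  0.044 ] -> [0.   0.06 0.63] -0.102
159 0.057 0.044 [0.4778 0.003  0.044 ] -> [0.   0.1  0.92] -0.154
162 0.057 0.044 [0.4775 0.0001 0.044 ] -> [0.   0.15 1.22] -0.207
165 0.057 0.044 [ 0.4773 -0.0029  0.044 ] -> [0.   0.22 1.51] -0.259
168 0.057 0.044 [ 0.4773 -0.0059  0.044 ] -> [0.   0.3  1.79] -0.311
171 0.057 0.044 [ 0.4775 -0.0089  0.044 ] -> [0.   0.4  2.07] -0.364
174 0.057 0.044 [ 0.4778 -0.0118  0.044 ] -> [0.   0.52 2.35] -0.416
177 0.057 0.044 [ 0.4782 -0.0148  0.044 ] -> [0.   0.64 2.62] -0.469
180 0.057 0.044 [ 0.4788 -0.0177  0.044 ] -> [0.   0.79 2.88] -0.521
```

View pics/w5.png

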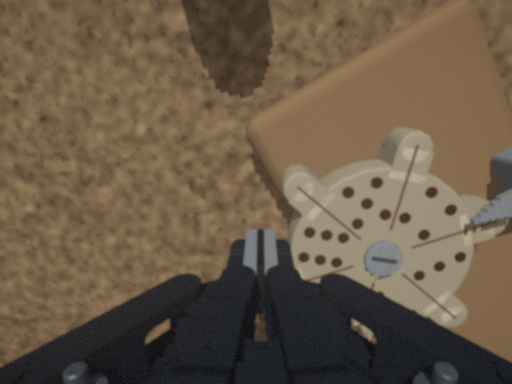

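Wheel is turning with the finger; nearly half-way (pointer now close to the groove). Continue.

Emit:
{"name": "carry_out", "arguments": {
  "moves": [0,0,0.04,0.33,-0.05,0,0,0.06,0.63,-0.1,0,0,0.1,0.92,-0.154,0,0,0.15,1.22,-0.207,0,0,0.22,1.51,-0.259,0,0,0.3,1.79,-0.311,0,0,0.4,2.07,-0.364,0,0,0.52,2.35,-0.416,0,0,0.64,2.62,-0.469,0,0,0.79,2.88,-0.521,0,0,0.79,2.88,-0.521]
}}

```text
time: 5.4
tool_pos: [0.4789, -0.0184, 0.0439]
tool_rot: [0.555, 0.44, 0.553, -0.439]
contact_force: [0.2, 0.2, -0.1]
gripper_width: 0.003
```

```bash
python3 - <<'E'
from h import *
plan('L',[(180,.057,.044),(180,.057,.10)])
plan('R',[(240,.057,.10)])
grab('wrist','w6')
E
```

```text
t 5.4 p [ 0.4789 -0.0184  0.0439]
180 0.057 0.044 [ 0.4788 -0.0177  0.044 ] -> [-0.01  0.01 -0.07] -0.002
180 0.057 0.1 [ 0.4788 -0.0177  0.1   ] -> [-5.61  0.02 -0.06] -0.002
t 5.4 p [ 0.4789 -0.0184  0.0439]
240 0.057 0.1 [ 0.5546 -0.2146  0.1   ] -> [-5.59  2.92 20.83] -1.05
```

View pics/w6.png

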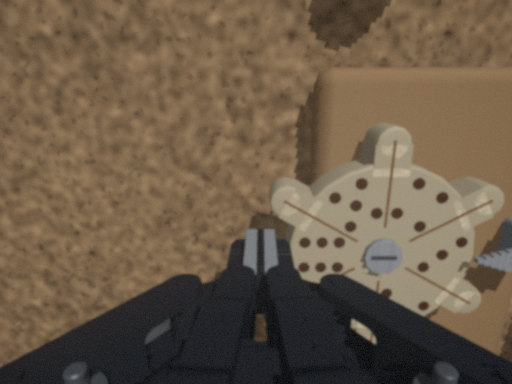

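Emit:
{"name": "carry_out", "arguments": {
  "moves": [0,-4,0,0,0,0,-8,0,0,0,0,-8,2.9,4,-0.12,0,-8,2.9,8,-0.24,0,-8,2.9,12,-0.36,0,-8,2.9,16,-0.48,0,-8,2.9,20.8,-1.05,0,-5.6,2.9,20.8,-1.05,0,-5.6,2.9,20.8,-1.05,0,-5.6,2.9,20.8,-1.05,0,-5.6,2.9,20.8,-1.05,0,-5.6,2.9,20.8,-1.05]
}}

```text
time: 6.45
tool_pos: [0.5538, -0.2139, 0.0989]
tool_rot: [0.7, 0.103, 0.7, -0.103]
contact_force: [0.6, -0.1, 0.7]
gripper_width: -0.001
```

```bash
cat > ov.py <<'E'
from h import *
import sys
f,th=sys.argv[1],float(sys.argv[2])
ci=grab('wrist',f); p,R,s=pose(); print(p,s['joint_pos'],s['time'])
im=cv2.resize(cv2.imread(f'pics/{f}.png'),None,fx=1.5,fy=1.5,interpolation=cv2.INTER_CUBIC)
P,zy=tgt('R',th,.057,.046)
D=lambda X,r,c: cv2.circle(im,tuple(int(v*1.5) for v in proj(ci,X)),r,c,-1)
for a in(-.0075,.0075):
  for b in (-.011,.011): D(P+R@np.array([0,a,b]),2,(0,0,255))
for t in range(0,360,5): D(tgt('R',t,.044,.046)[0],1,(0,255,0))
cv2.imwrite(f'pics/{f}o.png',im)
E
python3 ov.py w7 240
```

```text
[ 0.5538 -0.2138  0.0991] [-0.4938  0.1051  1.8017  0.      1.2345 -1.7709] 6.5
```

View pics/w7o.png

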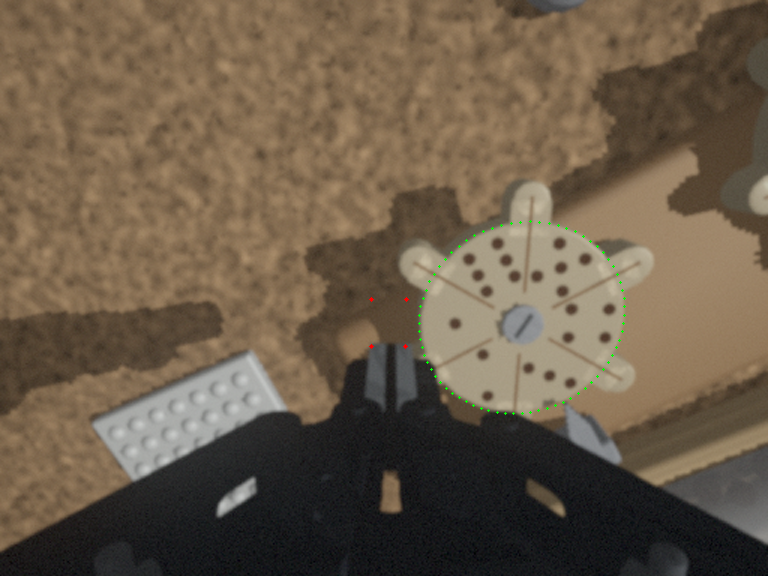

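Emit:
{"name": "carry_out", "arguments": {
  "moves": [0,2,0,-0.1,0,0,4,0,-0.1,0,0,5,0,-0.1,0,0,5.5,0,-0.1,0,0,5.5,0,-0.1,0,0,5.5,0,-0.1,0]
}}

```text
time: 7.0
tool_pos: [0.5529, -0.214, 0.0443]
tool_rot: [0.7, 0.103, 0.7, -0.103]
contact_force: [-1.9, -1.7, 0.6]
gripper_width: -0.001
```

```bash
python3 - <<'E'
from h import *
plan('R',[(t,.057,.044) for t in range(240,178,-3)])
grab('wrist','w8')
E
```

```text
t 7.0 p [ 0.5529 -0.214   0.0443]
240 0.057 0.044 [ 0.5546 -0.2146  0.044 ] -> [ 0.03 -0.01  0.19] -0.0
237 0.057 0.044 [ 0.5518 -0.2137  0.044 ] -> [ 0.03 -0.   -0.11] 0.052
234 0.057 0.044 [ 0.549  -0.2126  0.044 ] -> [ 0.03  0.02 -0.41] 0.105
231 0.057 0.044 [ 0.5463 -0.2114  0.044 ] -> [ 0.03  0.06 -0.7 ] 0.157
228 0.057 0.044 [ 0.5436 -0.21    0.044 ] -> [ 0.03  0.12 -1.  ] 0.209
225 0.057 0.044 [ 0.541  -0.2085  0.044 ] -> [ 0.03  0.19 -1.29] 0.262
222 0.057 0.044 [ 0.5386 -0.2069  0.044 ] -> [ 0.03  0.27 -1.57] 0.314
219 0.057 0.044 [ 0.5361 -0.2051  0.044 ] -> [ 0.03  0.37 -1.86] 0.366
216 0.057 0.044 [ 0.5338 -0.2032  0.044 ] -> [ 0.03  0.48 -2.13] 0.419
213 0.057 0.044 [ 0.5316 -0.2012  0.044 ] -> [ 0.03  0.61 -2.4 ] 0.471
210 0.057 0.044 [ 0.5295 -0.1991  0.044 ] -> [ 0.03  0.75 -2.66] 0.523
207 0.057 0.044 [ 0.5275 -0.1969  0.044 ] -> [ 0.03  0.91 -2.92] 0.576
204 0.057 0.044 [ 0.5257 -0.1945  0.044 ] -> [ 0.03  1.08 -3.16] 0.628
201 0.057 0.044 [ 0.5239 -0.1921  0.044 ] -> [ 0.03  1.26 -3.4 ] 0.68
198 0.057 0.044 [ 0.5223 -0.1896  0.044 ] -> [ 0.03  1.45 -3.63] 0.733
195 0.057 0.044 [ 0.5208 -0.187   0.044 ] -> [ 0.03  1.66 -3.84] 0.785
192 0.057 0.044 [ 0.5195 -0.1844  0.044 ] -> [ 0.03  1.88 -4.05] 0.838
189 0.057 0.044 [ 0.5183 -0.1816  0.044 ] -> [ 0.03  2.1  -4.24] 0.89
186 0.057 0.044 [ 0.5172 -0.1788  0.044 ] -> [ 0.03  2.34 -4.42] 0.942
183 0.057 0.044 [ 0.5163 -0.176   0.044 ] -> [ 0.03  2.59 -4.59] 0.995
180 0.057 0.044 [ 0.5155 -0.1731  0.044 ] -> [ 0.03  2.84 -4.75] 1.047
```

View pics/w8.png

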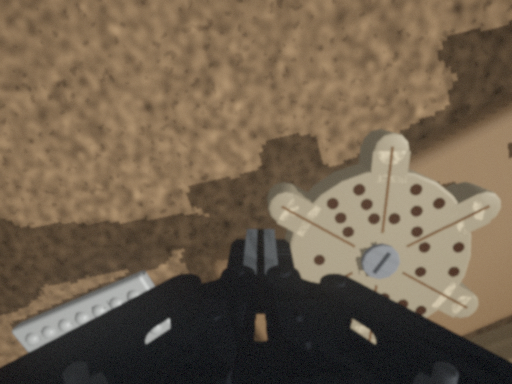

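Emit:
{"name": "carry_out", "arguments": {
  "moves": [0,0,0,-0.11,0.052,0,0,0.02,-0.41,0.105,0,0,0.06,-0.7,0.157,0,0,0.12,-1.0,0.21,0,0,0.19,-1.29,0.262,0,0,0.27,-1.57,0.314,0,0,0.37,-1.86,0.366,0,0,0.48,-2.13,0.419,0,0,0.61,-2.4,0.471,0,0,0.75,-2.66,0.523,0,0,0.91,-2.92,0.576,0,0,1.08,-3.16,0.628]
}}

```text
time: 8.05
tool_pos: [0.5264, -0.1944, 0.0452]
tool_rot: [0.634, 0.315, 0.632, -0.314]
contact_force: [-0.4, -1.2, 0.7]
gripper_width: -0.005
```

```bash
python3 - <<'E'
from h import *
plan('R',[(t,.057,.044) for t in range(204,178,-3)])
E
```

```text
t 8.05 p [ 0.5264 -0.1944  0.0452]
204 0.057 0.044 [ 0.5257 -0.1945  0.044 ] -> [ 0.12 -0.07 -0.04] -0.002
201 0.057 0.044 [ 0.5239 -0.1921  0.044 ] -> [ 0.12 -0.06 -0.33] 0.05
198 0.057 0.044 [ 0.5223 -0.1896  0.044 ] -> [ 0.12 -0.04 -0.63] 0.102
195 0.057 0.044 [ 0.5208 -0.187   0.044 ] -> [ 0.12 -0.   -0.93] 0.155
192 0.057 0.044 [ 0.5195 -0.1844  0.044 ] -> [ 0.12  0.05 -1.22] 0.207
189 0.057 0.044 [ 0.5183 -0.1816  0.044 ] -> [ 0.12  0.12 -1.51] 0.26
186 0.057 0.044 [ 0.5172 -0.1788  0.044 ] -> [ 0.12  0.2  -1.8 ] 0.312
183 0.057 0.044 [ 0.5163 -0.176   0.044 ] -> [ 0.12  0.3  -2.08] 0.364
180 0.057 0.044 [ 0.5155 -0.1731  0.044 ] -> [ 0.12  0.42 -2.36] 0.417
```

Emit:
{"name": "carry_out", "arguments": {
  "moves": [0,0.1,-0.06,-0.33,0.05,0,0.1,-0.04,-0.63,0.102,0,0.1,0,-0.93,0.155,0,0.1,0.05,-1.22,0.207,0,0.1,0.12,-1.51,0.26,0,0.1,0.2,-1.8,0.312,0,0.1,0.3,-2.08,0.364,0,0.1,0.42,-2.36,0.417,0,0.1,0.42,-2.36,0.417]
}}

```text
time: 8.8
tool_pos: [0.5151, -0.1721, 0.0437]
tool_rot: [0.555, 0.439, 0.555, -0.438]
contact_force: [0.4, -0.6, -0.2]
gripper_width: -0.002
```

```bash
python3 - <<'E'
from h import *
plan('R',[(240,.057,.1)]+[(t,.057,.044) for t in range(180,118,-3)])
grab('wrist','w9')
E
```

```text
t 8.8 p [ 0.5151 -0.1721  0.0437]
240 0.057 0.1 [ 0.5546 -0.2146  0.1   ] -> [-5.63  2.87  5.05] -1.045
180 0.057 0.044 [ 0.5155 -0.1731  0.044 ] -> [-0.03  0.02  0.11] 0.002
177 0.057 0.044 [ 0.5149 -0.1702  0.044 ] -> [-0.03  0.03 -0.19] 0.054
174 0.057 0.044 [ 0.5145 -0.1672  0.044 ] -> [-0.03  0.05 -0.49] 0.107
171 0.057 0.044 [ 0.5142 -0.1643  0.044 ] -> [-0.03  0.09 -0.78] 0.159
168 0.057 0.044 [ 0.514  -0.1613  0.044 ] -> [-0.03  0.15 -1.08] 0.211
165 0.057 0.044 [ 0.514  -0.1583  0.044 ] -> [-0.03  0.22 -1.37] 0.264
162 0.057 0.044 [ 0.5142 -0.1553  0.044 ] -> [-0.03  0.3  -1.65] 0.316
159 0.057 0.044 [ 0.5145 -0.1524  0.044 ] -> [-0.03  0.4  -1.94] 0.368
156 0.057 0.044 [ 0.515  -0.1494  0.044 ] -> [-0.03  0.52 -2.21] 0.421
153 0.057 0.044 [ 0.5156 -0.1465  0.044 ] -> [-0.03  0.65 -2.48] 0.473
150 0.057 0.044 [ 0.5164 -0.1436  0.044 ] -> [-0.03  0.79 -2.74] 0.526
147 0.057 0.044 [ 0.5173 -0.1408  0.044 ] -> [-0.03  0.95 -3.  ] 0.578
144 0.057 0.044 [ 0.5184 -0.138   0.044 ] -> [-0.03  1.11 -3.24] 0.63
141 0.057 0.044 [ 0.5196 -0.1353  0.044 ] -> [-0.03  1.3  -3.48] 0.683
138 0.057 0.044 [ 0.521  -0.1326  0.044 ] -> [-0.03  1.49 -3.7 ] 0.735
135 0.057 0.044 [ 0.5225 -0.13    0.044 ] -> [-0.03  1.7  -3.92] 0.787
132 0.057 0.044 [ 0.5241 -0.1276  0.044 ] -> [-0.03  1.91 -4.13] 0.84
129 0.057 0.044 [ 0.5259 -0.1251  0.044 ] -> [-0.03  2.14 -4.32] 0.892
126 0.057 0.044 [ 0.5278 -0.1228  0.044 ] -> [-0.03  2.38 -4.5 ] 0.944
123 0.057 0.044 [ 0.5298 -0.1206  0.044 ] -> [-0.03  2.62 -4.67] 0.997
120 0.057 0.044 [ 0.5319 -0.1185  0.044 ] -> [-0.03  2.88 -4.82] 1.049
```

View pics/w9.png

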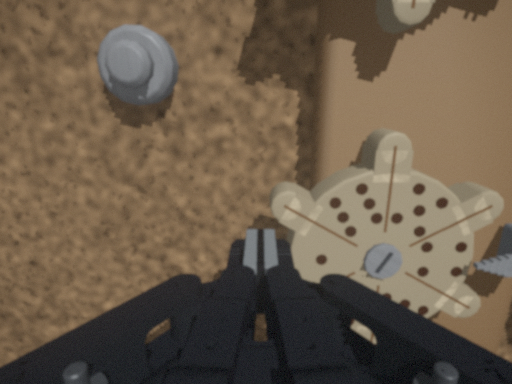

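Emit:
{"name": "carry_out", "arguments": {
  "moves": [0,0,0.03,-0.19,0.054,0,0,0.05,-0.49,0.107,0,0,0.09,-0.78,0.159,0,0,0.15,-1.08,0.211,0,0,0.22,-1.37,0.264,0,0,0.3,-1.65,0.316,0,0,0.4,-1.94,0.368,0,0,0.52,-2.21,0.421,0,0,0.65,-2.48,0.473,0,0,0.79,-2.74,0.526,0,0,0.95,-3.0,0.578,0,0,1.11,-3.24,0.63]
}}

```text
time: 9.85
tool_pos: [0.5182, -0.1389, 0.0434]
tool_rot: [0.392, 0.589, 0.392, -0.589]
contact_force: [-0.2, -0.9, 0.9]
gripper_width: -0.002
```

```bash
python3 - <<'E'
from h import *
plan('R',[(t,.057,.044) for t in range(144,118,-3)])
E
```

```text
t 9.85 p [ 0.5182 -0.1389  0.0434]
144 0.057 0.044 [ 0.5184 -0.138   0.044 ] -> [-0.06 -0.01 -0.09] -0.0
141 0.057 0.044 [ 0.5196 -0.1353  0.044 ] -> [-0.06 -0.   -0.39] 0.052
138 0.057 0.044 [ 0.521  -0.1326  0.044 ] -> [-0.06  0.02 -0.69] 0.104
135 0.057 0.044 [ 0.5225 -0.13    0.044 ] -> [-0.06  0.06 -0.98] 0.157
132 0.057 0.044 [ 0.5241 -0.1276  0.044 ] -> [-0.06  0.11 -1.28] 0.209
129 0.057 0.044 [ 0.5259 -0.1251  0.044 ] -> [-0.06  0.18 -1.57] 0.261
126 0.057 0.044 [ 0.5278 -0.1228  0.044 ] -> [-0.06  0.27 -1.85] 0.314
123 0.057 0.044 [ 0.5298 -0.1206  0.044 ] -> [-0.06  0.37 -2.13] 0.366
120 0.057 0.044 [ 0.5319 -0.1185  0.044 ] -> [-0.06  0.48 -2.41] 0.419
```

Emit:
{"name": "carry_out", "arguments": {
  "moves": [0,0,0,-0.39,0.052,0,0,0.02,-0.69,0.104,0,0,0.06,-0.98,0.157,0,0,0.11,-1.28,0.209,0,0,0.18,-1.57,0.261,0,0,0.27,-1.85,0.314,0,0,0.37,-2.13,0.366,0,0,0.48,-2.41,0.419,0,0,0.48,-2.41,0.419]
}}

```text
time: 10.6
tool_pos: [0.5322, -0.1181, 0.0434]
tool_rot: [0.261, 0.657, 0.261, -0.657]
contact_force: [-0.4, -0.3, -0.3]
gripper_width: 0.001
```

```bash
python3 - <<'E'
from h import *
print(delta((.569,-.135,.30),np.radians(283.3)),delta((.5319,-.1185,.30)))
grab('wrist','w10')
E
```

```text
(array([-25.6534,   3.7694,  -1.5395]), np.float64(-1.045727081987705)) (array([-25.6573,   0.0219,   0.0234]), None)
```

View pics/w10.png

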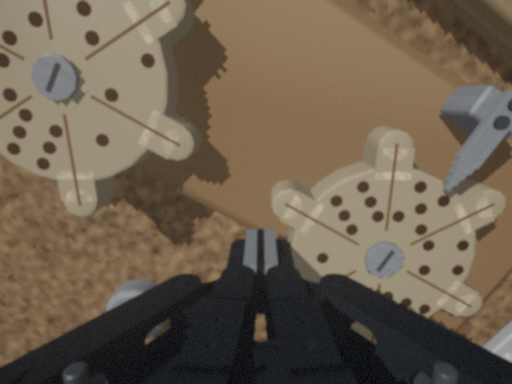

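Emit:
{"name": "carry_out", "arguments": {
  "moves": [0,-4,0,0,0,0,-8,0,0,0,0,-12,0,0,-0.1,0,-16,1,-0.5,-0.2,0,-20,2,-1,-0.32,0,-24,3,-1.5,-0.45,0,-25.6,3.8,-1.5,-1.05,0,-25.6,3.8,-1.5,-1.05,0,-25.6,3.8,-1.5,-1.05,0,-25.6,3.8,-1.5,-1.05,0,-25.6,3.8,-1.5,-1.05,0,-25.6,3.8,-1.5,-1.05]
}}

```text
time: 11.65
tool_pos: [0.5684, -0.1358, 0.299]
tool_rot: [0.556, 0.437, 0.556, -0.437]
contact_force: [-0.4, -1.3, 0.4]
gripper_width: 0.003
```

```bash
python3 - <<'E'
from h import *
ci=grab('wrist','w11'); im=cv2.imread('pics/w11.png'); cv2.imwrite('pics/w11b.png',cv2.resize(im[0:230,130:430],None,fx=2.6,fy=2.6,interpolation=cv2.INTER_CUBIC))
grab('scene','s11',(90,165,290,305),4)
E
```

```text
(no output)
```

View pics/w11b.png

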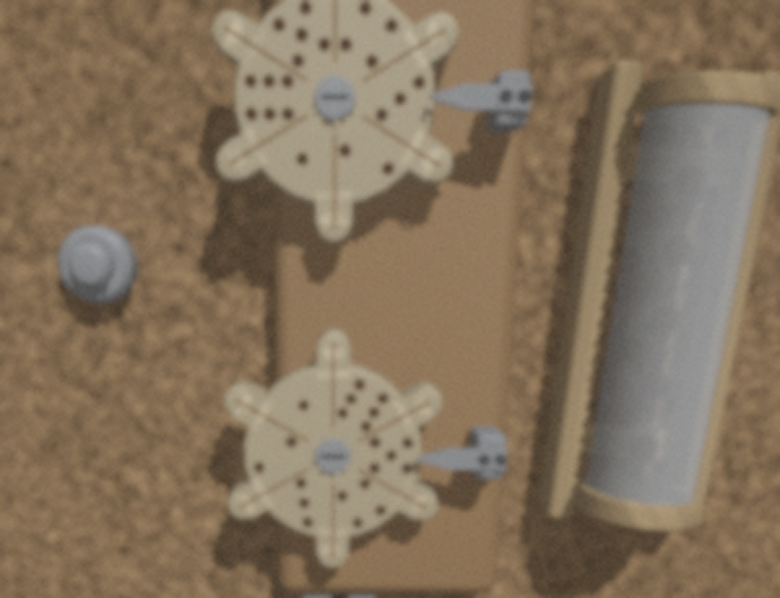

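View pics/s11.png

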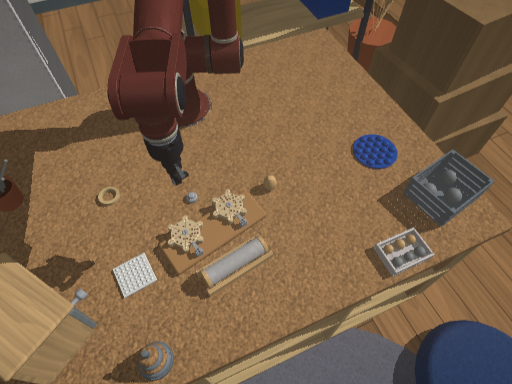

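```bash
python3 -c "
from plant import workorder; print(workorder.job_done())"
```

```text
the job is handed in; nothing more can be done
None
```

Both wheels are set and the job is handed in. With the closed fingertip I flicked the left wheel one click counter-clockwise, then the right wheel two clicks clockwise. After that I lifted the arm clear.

My last checks, about 12 s into the 72 s limit:
- **Left wheel:** the wrist picture shows the three-dot place in its click under the left pointer.
- **Right wheel:** the same picture shows the five-dot place in its click under the right pointer.
- **Other objects:** in the scene picture the egg, clicker, tile, tube, bubble board and ring look unmoved.
- **Force:** every reading, taken at the end of each move, was about 2 N or less.

No check failed. The first axle estimate from the scene camera was about 2–3 mm off the wrist view. I corrected it before lowering the finger to the first wheel.

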